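Clamp a club shaft and tighten the click-stop knob

TASK

Slide the clamp's movable jaw along gently until it bears on the club shaft lying in the rests, so that the shaft is held snug between both jaws without being crushed. Then, with the jaw kept there, tighten the knob on top of the jaw clockwise until its ratchet has clicked twice (a third click does no harm, but no more than that), and let go. Leave the tape, the bottle and the box where they are.

Things in the scene. Friction and masses are not known exactly. Their poses are not given: they have to be found in the camera images.
- clamp: Low grey shaft clamp, bolted down; base slab 230 x 100 x 20 mm. Origin on the bench surface; x points from the movable jaw to the fixed jaw, z up. The fixed jaw's rubber face stands at x = 70 mm, its top at z = 55 mm. Two black rests (y = +-40 mm, 4 mm front lip) carry the shaft.
- jaw: Movable dark steel jaw, 60 x 52 x 28 mm; origin on the knob's axis, 22 mm above the bench. It slides along the clamp's x axis with about 6 N of friction, stays where it is left and is moved by the knob it carries. At the start it is 10 to 40 mm short of the shaft; bearing on the shaft its origin is near x = 25 mm in the clamp's frame. Over 45 N crushes the shaft.
- jaw_face (a point): Centre of the movable jaw's rubber face, 30 mm ahead of the knob's axis. It touches the shaft when it is 55 mm along x in the clamp's frame.
- knob_grip (a point): Point on the knob's axis at a good height to grip, 83 mm above the bench. The knob is black, round, fluted, 40 mm in diameter, from 56 to 96 mm above the bench; grip it from above at any yaw, re-grip as needed. Tightening is clockwise from above: first it turns freely (0.06 N m) with the flange under it by an unknown 0.4 to 3.6 rad, until the flange stops and the ratchet begins to slip.
- knob_rib (a point): Point on the raised metal rib on the knob's top, 16 mm from its axis; x points outward along the rib. Beyond the stop the ratchet clicks once per 30 degrees (0.52 rad) of knob turn: in each click the torque rises to about 0.4 N m, then drops to almost nothing. A click left half-way springs back when the knob is let go, so turn about 0.15 rad beyond the drop first.
- flange_tab (a point): Centre of the 50 mm aluminium flange (the spindle) under the knob, on the knob's axis; its x axis points to the flange's one protruding tab. At the start the rib stands over the tab; each click leaves the rib 30 degrees farther clockwise of the tab.
- shaft: Steel club shaft, round, 15 mm in diameter, 360 mm long, lying loose in the rests along the clamp's y axis in front of the fixed jaw. Origin at its middle, on its axis, 37.5 mm above the bench; y along it.
- tape: Roll of masking tape, 96 mm across, 25 mm high, lying flat beside the clamp; origin at its underside. Not to be moved.
- solvent: White bottle, 64 mm across, 190 mm high, standing past the end of the shaft; origin at its underside. Not to be moved.
- weights: Black box 90 x 60 x 35 mm beside the clamp; origin at its underside. Not to be moved.
Not all that is in view belongs to the job. Of the things shaped like the clamp, the grey one is meant.

How it is judged:
On the way, in this order (a step that is already met when the one before it is completed fails the run):
1. the movable jaw bears on the shaft (within 2 mm of contact) with the shaft against the fixed jaw (x of jaw_face in the frame of clamp above 0.053 m and x of shaft in the frame of clamp between 0.0575 and 0.066 m and z of shaft in the frame of clamp between 0.034 and 0.042 m), for 0.2 s.
2. with the jaw still there, the ratchet has clicked at least twice (all of step 1 and y of knob_rib in the frame of flange_tab below -0.0115 m), for 0.2 s.
At the end, for the whole second after the job is handed in: The shaft lies in the rests, within 20 mm of its start, between both jaws with less than 2 mm of play; the knob has been clicked two or three clicks past the stop; everything is at rest and let go (all of step 2 and distance of shaft from where it was at the start of the episode below 0.02 m and linear speed of shaft below 0.02 m/s and contact force between the fingers and anything else below 0.1 N); the robot touches nothing.
It fails at once if the ratchet is turned to a fourth click, or backwards as far (x of knob_rib in the frame of flange_tab below -0.0055 m).
It fails at once if the jaw presses on the shaft with more than 45 N (contact force between jaw and shaft above 45 N).
It fails at once if the tape is moved by more than 20 mm or tipped (distance of tape from where it was at the start of the episode above 0.02 m or angle between tape's own z axis and vertical above 0.3 rad).
It fails at once if the bottle is moved by more than 20 mm or tipped (distance of solvent from where it was at the start of the episode above 0.02 m or angle between solvent's own z axis and vertical above 0.3 rad).
It fails at once if the box is moved by more than 20 mm or tipped (distance of weights from where it was at the start of the episode above 0.02 m or angle between weights's own z axis and vertical above 0.3 rad).
It also fails if it takes over 69 s, if anything falls off the work surface, if the arm or the gripper's body presses on something with over 40 N, if the wrist force passes 120 N, or if a joint passes its speed limit or range.

ROBOT

A 7-joint arm with a two-finger parallel gripper is mounted at the origin on the work surface. World frame = base frame: x ahead of the robot, y to its left, z up, the work surface at z = 0. Lengths are in m, angles in rad, forces in N, time in s.
With the tool pointing down it reaches from about 0.4 to 0.85 m from the base axis. Payload 10.4 kg.
Tool frame: the origin (TCP) lies on the centre line of the jaws, within the pads' length; the fingertips stand r.finger_overhang ahead of it and the grasp point (between the pads) lies 5 mm behind it (r.finger_overhang is the distance from the TCP to the fingertips, in m); z points along the fingers, y is the line along which they close (so a half turn about z gives the same grasp; the last joint's range is limited). The gripper opens to 87 mm and grips with 3 to 60 N. Pads are 19 mm wide; open, the fingers measure 117 mm over their backs; the gripper's body (75 mm by 190 mm) begins 51 mm behind the grasp point.
Start: joints at [1.117, 0.332, -0.065, 1.46, 0.022, 1.35, -0.088], TCP at [0.261, -0.568, 0.237] pointing down, gripper open.
Joint ranges: [-2.6, 2.6], [-0.5, 2.12], [-1.47, 1.34], [0.16, 2.42], [-1.27, 4.41], [0.06, 2.06], [-2.6, 2.6]. Speed limits (rad/s): [2.22, 2.22, 2.79, 2.79, 3.14, 3.14, 3.14].

INTERFACE

Orientations are given as a unit quaternion [x, y, z, w].
In Python, from bench import read_state, viewer, r gives the robot as it stands.
- The arm moves only by the tool carry_out, never from a script. Its argument "moves" is a list of rows, each a list of 6 numbers: the shift along the tool's x, y, z in units of 40 mm (1.0 is 40 mm), then the turn, a rotation vector about the tool's x, y, z in units of 8 degrees (1.0 is 8 degrees). A call has 1 to 20 rows; each row shifts and turns the commanded pose from where the row before left it, along the tool's axes as they then stand; what a row does not reach is not made up. A row lasts 1/8 s, in which the tool goes at most 62.5 mm and 10.7 degrees, less where a joint would pass 70% of its speed; a pose out of reach is approached as far as the arm can. A call is refused whole if a number of a shift passes 1 or a number of a turn 1, either way. A call with a gripper value outside its range is refused whole. "fingers" is the finger opening in mm, from 0 to 87, set as the call begins (left out, the last holds). The fingers move at their own pace and stop on an object; "force" is the grip in N (left out, the last holds). Time passes only in rows, so rows that do not move let the fingers close. It gives the time, the measured TCP pose, the force, the opening and the grip force at its end, in the units of the state.
- read_state(): the state, without advancing time (a new reading comes with each control period).
- viewer.camera(name): name is "side" or "top" or "wrist"; returns a dict with "pixels" (480x640x3 uint8, red, green, blue), "range_z" (480x640 float32, m along the optical axis (not along the pixel's ray), 0 where there is no reading), "fx", "fy", "cx", "cy" (pixels), "xyz" and "orientation" of the camera in the world. Camera axes: x right, y down, z forward; pixel columns grow to the right and rows downward; lengths in m; the calibration is good to about 2 mm. A picture is of the moment at which its call begins.
- r.close_job(): hands the job in; it is judged then, once.
The state is a dict: "time": time; "joint_positions": joint angles; "joint_vel": joint speeds; "joint_torque": joint torques, N m; "ee_pos": TCP position; "eef_rot": TCP orientation; "ft_force": force on the tool from outside, world axes, zero at the start; "torque": the same for the moment, N m; "width": finger opening in m; "grip_force": force on a finger pad.
Only numpy, scipy, OpenCV 4.12 (cv2) and the standard library are available. Lean on these libraries where they do the work, as an engineer would, in place of code of your own. Each camera call takes 0.05 s, during which the arm holds its last target. There are 200 camera calls.

## Working session

There is one attempt and no reset: what is moved stays moved. The work goes in short steps, Python scripts to look and compute and a tool call to move; the robot and the scene stay as the last step left them, time stands still between calls to the robot, and variables do not carry over. Pictures are saved under pics/ and viewed, at most 10 in all, crops included, and the job is handed in when it is done.

Besides the shell and the picture viewer there is one more tool, called after "Call:" as a command line: name --pt "numbers of a row" for each row, then --argument value for the rest. carry_out: Moves the arm, as the interface text tells. Its arguments: {"type":"object","properties":{"moves":{"type":"array","items":{"type":"array","items":{"type":"number"}}},"fingers":{"type":"number"},"force":{"type":"number"}},"required":["moves"]}

```bash
mkdir -p pics
cat > h.py <<'E'
import numpy as np, cv2
from scipy.spatial.transform import Rotation as R
from bench import read_state, viewer, r
def cam(n):
    c=viewer.camera(n); c['R']=R.from_quat(c['orientation']).as_matrix(); c['t']=np.array(c['xyz']); return c
def cloud(c):
    v,u=np.mgrid[0:480,0:640]; z=c['range_z']
    p=np.stack([(u-c['cx'])/c['fx']*z,(v-c['cy'])/c['fy']*z,z],-1)
    return p@c['R'].T+c['t']
def ray(c,u,v,h):
    d=c['R']@np.array([(u-c['cx'])/c['fx'],(v-c['cy'])/c['fy'],1]); return c['t']+d*(h-c['t'][2])/d[2]
def save(c,n): cv2.imwrite('pics/'+n,c['pixels'][:,:,::-1])
E
python3 - <<'E'
from h import *
for n in('top','side'):
    c=cam(n); save(c,n+'0.png'); print(n,c['t'],c['R'].round(2).tolist(),c['fx'])
    np.savez(n+'0.npz',**{k:c[k] for k in('pixels','range_z','fx','fy','cx','cy','R','t')})
s=read_state(); print(s, r.finger_overhang)
E
```

```text
top [0.35490626 0.08663188 1.04020896] [[0.07, -0.97, 0.22], [-1.0, -0.07, 0.02], [-0.01, -0.23, -0.97]] 496.4134049271095
side [ 0.42026024 -0.74638177  0.70001709] [[0.99, -0.07, 0.14], [-0.16, -0.57, 0.8], [0.03, -0.82, -0.58]] 460.79070139019734
{'time': 0.1, 'joint_positions': array([ 1.11735578,  0.3328306 , -0.06468698,  1.4608726 ,  0.02163069,
        1.34993161, -0.08850746]), 'joint_vel': array([ 0.00049601, -0.0026143 ,  0.00014216, -0.00141333,  0.0003207 ,
       -0.00029318,  0.00030862]), 'joint_torque': array([ 2.33633000e-03, -6.24543858e+01,  2.52267782e-02, -3.90715456e+01,
       -6.13168348e-02,  3.66187992e-02,  7.62075706e-05]), 'ee_pos': array([ 0.26085694, -0.56757878,  0.2358125 ]), 'eef_rot': array([ 9.76885727e-01,  2.13761137e-01, -1.90611130e-04, -6.45422837e-04]), 'ft_force': array([-1.08808641, -0.18594772, -0.61811114]), 'torque': array([0.0239439 , 0.02587226, 0.01341957]), 'grip_force': 0.0, 'width': 0.08740104189587383} 0.014
```

View pics/top0.png

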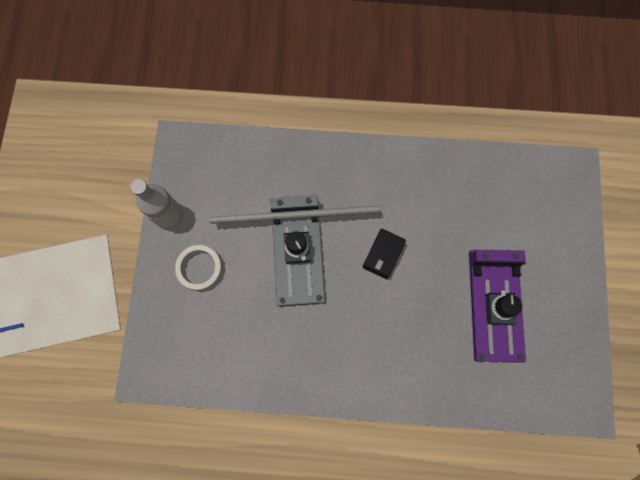

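View pics/side0.png

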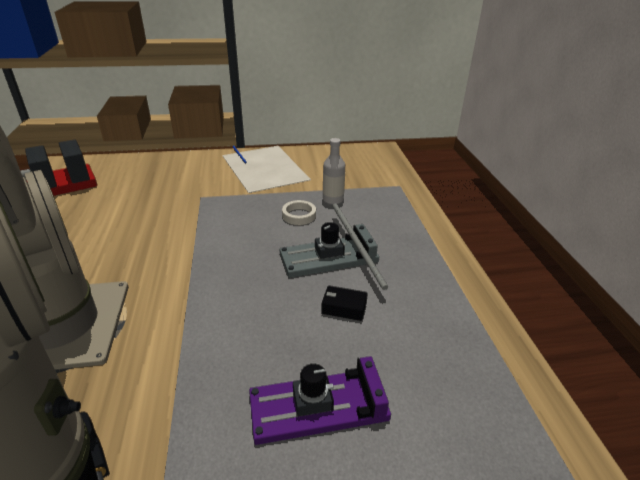

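The top view shows the grey clamp at about (300,250), with its knob at (296,243), the shaft running from (210,219) to (380,210), the box at (385,254), the tape at (198,268) and the bottle at (160,205). The purple clamp is a decoy.

Run:
```python
from h import *
c=dict(np.load('top0.npz')); P=cloud(c); v,u=np.mgrid[0:480,0:640]
z=P[...,2]; print('bench z',np.median(z[330:380,250:400]))
reg=(u>262)&(u<332)&(v>190)&(v<312)
m=reg&(z>.012)&(z<.03); Q=P[m][:,:2]
rect=cv2.minAreaRect(Q.astype(np.float32)*1000); print('slab',rect, cv2.boxPoints(rect).round(1).tolist())
k=reg&(z>.088)&(z<.105); print('knob top',k.sum(),np.median(P[k],0), (P[k].min(0)+P[k].max(0))/2,np.ptp(P[k],axis=0), u[k].mean(),v[k].mean())
s=(v>200)&(v<226)&(u>205)&(u<385)&(z>.036)&(z<.05)&~((u>268)&(u<325)); S=P[s]; print('shaft',cv2.fitLine(S[:,:2].astype(np.float32),2,0,.01,.01).ravel(),S.mean(0))
print('ends',S[S[:,1].argmin()],S[S[:,1].argmax()])
for nm,(a,b,cc,d) in dict(tape=(172,226,240,296),box=(358,410,225,282),bot=(125,190,175,235)).items():
    q=(u>a)&(u<b)&(v>cc)&(v<d)&(z>.012); print(nm,P[q].min(0),P[q].max(0))
# rib : bright pixels on knob top
kk=k&(c['pixels'].min(-1)>110); print('rib',P[kk].mean(0) if kk.any() else None,kk.sum())
im=cv2.resize(c['pixels'][185:315,255:395,::-1],None,fx=5,fy=4.6,interpolation=cv2.INTER_CUBIC);cv2.imwrite('pics/c0.png',im)
```

```text
bench z -0.0008159581559630258
slab ((562.458251953125, 150.47499084472656), (186.55812072753906, 99.99327087402344), 8.181336402893066) [[463.0, 186.6999969482422], [477.20001220703125, 87.69999694824219], [661.9000244140625, 114.30000305175781], [647.7000122070312, 213.1999969482422]]
knob top 326 [0.58385733 0.15369681 0.09426048] [0.58545522 0.15355567 0.09461271] [0.04110331 0.03984289 0.01286791] 295.9079754601227 241.09509202453987
shaft [ 0.14106989 -0.98999965  0.65409446  0.16611692] [0.65409446 0.16611692 0.0418149 ]
ends [ 0.67336319 -0.01414067  0.03723921] [0.63692519 0.34214702 0.03844719]
tape [0.35490626 0.08663188 0.01200833] [0.58000559 0.40594235 1.04020896]
box [ 0.35490626 -0.07194065  0.01271391] [0.6383167  0.08663188 1.04020896]
bot [0.35490626 0.08663188 0.01207921] [0.67396829 0.47118545 1.04020896]
rib [0.57658685 0.14927452 0.09642248] 20
```

View pics/c0.png

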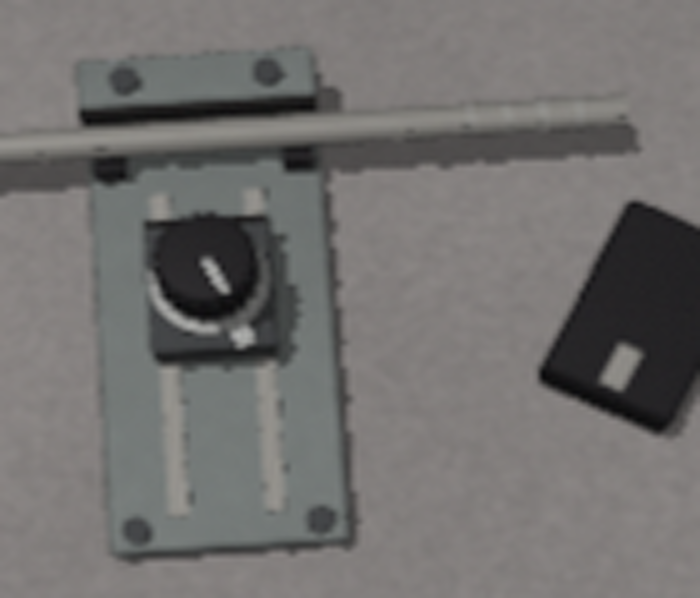

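Call:
carry_out --pt "0.75 -0.65 0 0 0 0" --pt "0.75 -0.65 0 0 0 0" --pt "0.75 -0.65 0 0 0 0" --pt "0.75 -0.65 0 0 0 0" --pt "0.75 -0.65 0 0 0 0" --pt "0.75 -0.65 0 0 0 0" --pt "0.75 -0.65 0 0 0 0" --pt "0.75 -0.65 0 0 0 0" --pt "0.75 -0.65 0 0 0 0" --pt "0.75 -0.65 0 0 0 0" --pt "0.75 -0.65 0 0 0 0" --pt "0.75 -0.65 0 0 0 0" --pt "0.75 -0.65 0 0 0 0" --pt "0.75 -0.65 0 0 0 0" --pt "0.75 -0.65 0 0 0 0" --pt "0.75 -0.65 0 0 0 0" --pt "0.75 -0.65 0 0 0 0" --pt "0.75 -0.65 0 0 0 0" --pt "0.7 -0.65 0 0 0 0" --pt "0.7 -0.65 0 0 0 0" --fingers 87 --force 40

```text
time: 2.6
ee_pos: [0.5857, 0.1544, 0.2361]
eef_rot: [0.977, 0.214, -0.0, 0.0]
ft_force: [1.0, 0.6, 0.8]
width: 0.0872
grip_force: 0.0
```

Run:
```python
from h import *
s=read_state(); print(s['time'],s['ee_pos'],s['joint_positions'].round(3),R.from_quat(s['eef_rot']).as_matrix().round(3).tolist(),s['ft_force'])
c=cam('wrist'); save(c,'w1.png'); print(c['t'],c['R'].round(2).tolist()); P=cloud(c); z=P[...,2]
k=(z>.092)&(z<.1)
if k.any(): print(k.sum(),(P[k].min(0)+P[k].max(0))/2,np.ptp(P[k],axis=0))
```

```text
2.6 [0.58570003 0.1543931  0.23610821] [ 0.187  0.364 -0.665  1.487  0.226  1.369 -1.632] [[0.909, 0.417, -0.001], [0.417, -0.909, -0.0], [-0.001, 0.0, -1.0]] [0.98997967 0.64162668 0.83797967]
[0.65853734 0.18672363 0.38419303] [[0.42, -0.87, -0.26], [-0.91, -0.4, -0.12], [-0.0, 0.29, -0.96]]
2085 [0.61191566 0.28378969 0.09599302] [0.0942953  0.29984165 0.00798496]
```

View pics/w1.png

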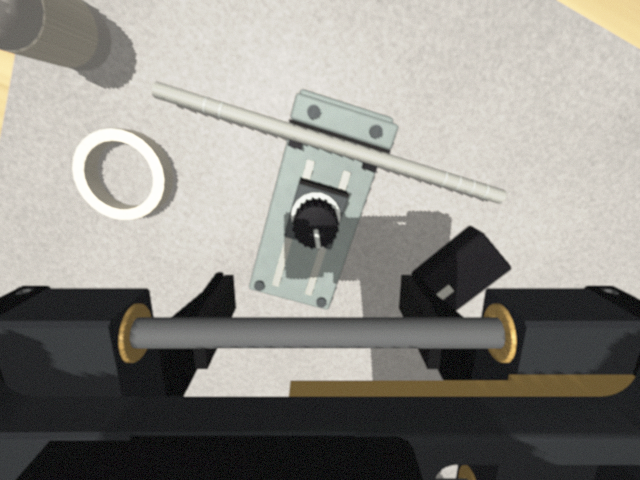

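The wrist view shows the knob at (316,222), between the slots. The shaft lies in the rests above it and the fingers straddle it at the bottom of the picture. I'll refine the position and rotate towards the start of the joint-7 range.

Run:
```python
from h import *
c=cam('wrist'); P=cloud(c); z=P[...,2]; v,u=np.mgrid[0:480,0:640]
k=(abs(u-316)<32)&(abs(v-222)<32)&(z>.090)&(z<.102)
print('knob',k.sum(),(P[k].min(0)+P[k].max(0))/2,np.ptp(P[k],axis=0))
for p,h in (((251,287),.02),((330,307),.02),((303,91),.055),((398,125),.055)): print(p,ray(c,*p,h).round(4))
ex=np.array([.99,.141,0])
m=(u>150)&(u<510)&(v>75)&(v<205)&(z>.038)&(z<.05)&((u<280)|(u>390)); S=P[m]
print('shaft along x',np.percentile(S@ex,[5,50,95]),S.mean(0)); t=S[S[:,2]>.043]; print(np.median(t@ex))
j=(u>290)&(u<400)&(v>85)&(v<150)&(z>.05)&(z<.062); print('fixedjaw',np.percentile(P[j]@ex,[1,50,99]),np.median(P[j],0))
kk=k&(c['pixels'].min(-1)>120); print('rib',P[kk].mean(0),kk.sum())
```

```text
knob 1588 [0.58584466 0.15495845 0.0952676 ] [0.04188079 0.04164292 0.01011669]
(251, 287) [0.4686 0.1909 0.02  ]
(330, 307) [0.4844 0.0951 0.02  ]
(303, 91) [0.6865 0.2202 0.055 ]
(398, 125) [0.6971 0.1286 0.055 ]
shaft along x [0.66674836 0.67337438 0.67975075] [0.65525849 0.17462837 0.04318003]
0.6732671567314379
fixedjaw [0.68129469 0.69462791 0.70765199] [0.67756219 0.17114196 0.05470394]
rib [0.57758291 0.14948679 0.0985372 ] 63
```

Call:
carry_out --pt "0 0 0 0 0 -1" --pt "0 0 0 0 0 -1" --pt "0 0 0 0 0 -1" --pt "0 0 0 0 0 0" --pt "0 0 0 0 0 0"

```text
time: 3.32
ee_pos: [0.5854, 0.1531, 0.2364]
eef_rot: [0.912, 0.411, -0.0, 0.0]
ft_force: [0.6, -0.2, -0.4]
width: 0.0872
grip_force: 0.0
```

Run:
```python
from h import *
s=read_state(); print(s['time'],s['ee_pos'],s['joint_positions'].round(3),R.from_quat(s['eef_rot']).as_matrix().round(3).tolist(),s['ft_force'])
```

```text
3.325 [0.58535154 0.15311032 0.23639514] [ 0.236  0.376 -0.729  1.486  0.252  1.375 -1.232] [[0.663, 0.749, -0.0], [0.749, -0.663, -0.0], [-0.0, 0.0, -1.0]] [ 0.61743748 -0.24632708 -0.38134382]
```

Call:
carry_out --pt "0 0 0 0 0 -1" --pt "0 0 0 0 0 -1" --pt "0 0 0 0 0 -1" --pt "0 0 0 0 0 -1" --pt "0 0 0 0 0 -1" --pt "0 0 0 0 0 -1" --pt "0 0 0 0 0 -1" --pt "0 0 0 0 0 -1" --pt "0 0 0 0 0 -1" --pt "0 0 0 0 0 -1" --pt "0 0 0 0 0 -1" --pt "0 0 0 0 0 -1" --pt "0 0 0 0 0 -1" --pt "0 0 0 0 0 -1" --pt "0 0 0 0 0 -1" --pt "0 0 0 0 0 -1" --pt "0 0 0 0 0 -1" --pt "0 0 0 0 0 -1" --pt "0 0 0 0 0 -1" --pt "0 0 0 0 0 -1"

```text
time: 5.82
ee_pos: [0.5854, 0.1533, 0.2364]
eef_rot: [-0.249, 0.969, -0.0, -0.0]
ft_force: [0.3, 0.1, 0.3]
width: 0.0869
grip_force: 0.0
```

Call:
carry_out --pt "0 0 0 0 0 -1" --pt "0 0 0 0 0 -1" --pt "0 0 0 0 0 -1" --pt "0 0 0 0 0 -1" --pt "0 0 0 0 0 0" --pt "0 0 0 0 0 0"

```text
time: 6.58
ee_pos: [0.5854, 0.1534, 0.2365]
eef_rot: [-0.503, 0.864, -0.0, -0.0]
ft_force: [0.2, -0.3, -0.2]
width: 0.087
grip_force: 0.0
```

```bash
cat > st.py <<'E'
from h import *
import sys
s=read_state(); M=R.from_quat(s['eef_rot']).as_matrix()
print(s['time'],s['ee_pos'].round(4),s['joint_positions'].round(2),'yaw',np.degrees(np.arctan2(M[1,0],M[0,0])).round(1),'f',s['ft_force'].round(1),'m',s['torque'].round(2),'w',s['width'],s['grip_force'])
ex=np.array([.99,.141,0]); print('clamp x in tool',(M.T@ex).round(3),'push F',round(float(s['ft_force']@ex),2),'along',float(s['ee_pos']@ex), 'tilt',M[:,2].round(3))
if len(sys.argv)>1: print('units',(M.T@(np.array(eval(sys.argv[1]))-s['ee_pos'])/.04).round(3))
E
python3 st.py "[.5857,.1545,.078]"
```

```text
6.575 [0.5854 0.1534 0.2365] [ 0.57  0.65 -1.34  1.47  0.63  1.51  1.88] yaw -119.6 f [ 0.2 -0.3 -0.2] m [ 0.16 -0.    0.04] w 0.08697182906201242 0.0
clamp x in tool [-0.611 -0.792 -0.   ] push F 0.19 along 0.6011767127519658 tilt [-0. -0. -1.]
units [-0.028  0.007  3.961]
```

Call:
carry_out --pt "-0.03 0 0.5 0 0 0" --pt "0 0 0.5 0 0 0" --pt "0 0 0.5 0 0 0" --pt "0 0 0.5 0 0 0" --pt "0 0 0.5 0 0 0" --pt "0 0 0.5 0 0 0" --pt "0 0 0.5 0 0 0" --pt "0 0 0.45 0 0 0" --pt "0 0 0 0 0 0" --pt "0 0 0 0 0 0"

```text
time: 7.82
ee_pos: [0.5863, 0.1549, 0.0791]
eef_rot: [-0.505, 0.863, 0.0, 0.0]
ft_force: [-0.9, 0.9, 1.0]
width: 0.0867
grip_force: 0.0
```

Call:
carry_out --pt "0 0 0 0 0 0" --pt "0 0 0 0 0 0" --pt "0 0 0 0 0 0" --pt "0 0 0 0 0 0" --pt "0 0 0 0 0 0" --pt "0 0 0 0 0 0" --fingers 30 --force 40

```text
time: 8.57
ee_pos: [0.5855, 0.1551, 0.0786]
eef_rot: [-0.505, 0.863, 0.0, -0.0]
ft_force: [-2.6, 1.7, 1.4]
width: 0.0392
grip_force: 40.0
```

```bash
python3 st.py
```

```text
8.575 [0.5855 0.1551 0.0786] [ 0.53  0.78 -1.21  1.64  0.76  1.27  1.79] yaw -119.3 f [-2.6  1.7  1.4] m [0.65 0.6  0.04] w 0.03915500392025203 39.99687963165343
clamp x in tool [-0.607 -0.795 -0.001] push F -2.32 along 0.6015353564086513 tilt [-0.001  0.001 -1.   ]
```

Call:
carry_out --pt "-0.05 -0.065 0 0 0 0" --pt "-0.05 -0.065 0 0 0 0" --pt "-0.05 -0.065 0 0 0 0" --pt "-0.05 -0.065 0 0 0 0" --pt "-0.05 -0.065 0 0 0 0" --pt "-0.05 -0.065 0 0 0 0" --pt "-0.05 -0.065 0 0 0 0" --pt "0 0 0 0 0 0" --pt "0 0 0 0 0 0"

```text
time: 9.7
ee_pos: [0.6081, 0.1584, 0.0786]
eef_rot: [-0.505, 0.863, 0.0, -0.0]
ft_force: [-4.8, 1.1, 3.1]
width: 0.039
grip_force: 40.0
```

```bash
python3 st.py
```

```text
9.7 [0.6081 0.1584 0.0786] [ 0.49  0.81 -1.19  1.58  0.78  1.29  1.81] yaw -119.3 f [-4.8  1.1  3.1] m [0.43 1.06 0.05] w 0.03902449841595664 39.99861370772123
clamp x in tool [-0.607 -0.795 -0.001] push F -4.56 along 0.6243518337989589 tilt [-0.001  0.    -1.   ]
```

Call:
carry_out --pt "-0.02 -0.026 0 0 0 0" --pt "-0.02 -0.026 0 0 0 0" --pt "-0.02 -0.026 0 0 0 0" --pt "-0.02 -0.026 0 0 0 0" --pt "0 0 0 0 0 0"

```text
time: 10.32
ee_pos: [0.6133, 0.1591, 0.0786]
eef_rot: [-0.505, 0.863, 0.0, -0.0]
ft_force: [-4.7, 0.6, 3.2]
width: 0.0389
grip_force: 40.0
```

Call:
carry_out --pt "-0.015 -0.02 0 0 0 0" --pt "0 0 0 0 0 0"

```text
time: 10.58
ee_pos: [0.6142, 0.1592, 0.0786]
eef_rot: [-0.505, 0.863, 0.0, -0.0]
ft_force: [-5.3, 0.5, 3.2]
width: 0.0393
grip_force: 40.0
```

Call:
carry_out --pt "-0.015 -0.02 0 0 0 0" --pt "0 0 0 0 0 0"

```text
time: 10.82
ee_pos: [0.6152, 0.1593, 0.0786]
eef_rot: [-0.505, 0.863, 0.0, -0.0]
ft_force: [-6.2, 2.0, 4.0]
width: 0.0395
grip_force: 40.0
```

```bash
python3 st.py
```

```text
10.825 [0.6152 0.1593 0.0786] [ 0.47  0.82 -1.18  1.56  0.78  1.3   1.82] yaw -119.3 f [-6.2  2.   4. ] m [ 0.38  1.18 -0.01] w 0.03950625478414577 39.99922237358987
clamp x in tool [-0.607 -0.795 -0.001] push F -5.83 along 0.6314889677080135 tilt [-0.001  0.    -1.   ]
```

Call:
carry_out --pt "-0.015 -0.02 0 0 0 0" --pt "0 0 0 0 0 0"

```text
time: 11.08
ee_pos: [0.6162, 0.1595, 0.0786]
eef_rot: [-0.505, 0.863, 0.0, -0.0]
ft_force: [-6.4, 1.0, 3.3]
width: 0.0393
grip_force: 40.0
```

Call:
carry_out --pt "-0.012 -0.016 0 0 0 0" --pt "0 0 0 0 0 0"

```text
time: 11.32
ee_pos: [0.6169, 0.1596, 0.0786]
eef_rot: [-0.505, 0.863, 0.0, -0.0]
ft_force: [-5.9, 1.3, 3.2]
width: 0.0391
grip_force: 40.0
```

Call:
carry_out --pt "-0.012 -0.016 0 0 0 0" --pt "0 0 0 0 0 0"

```text
time: 11.58
ee_pos: [0.6177, 0.1597, 0.0785]
eef_rot: [-0.505, 0.863, 0.0, -0.0]
ft_force: [-6.1, 1.0, 3.0]
width: 0.0391
grip_force: 40.0
```

Call:
carry_out --pt "-0.012 -0.016 0 0 0 0" --pt "0 0 0 0 0 0"

```text
time: 11.82
ee_pos: [0.6185, 0.1598, 0.0786]
eef_rot: [-0.506, 0.863, 0.0, -0.0]
ft_force: [-4.7, 1.0, 2.5]
width: 0.039
grip_force: 40.0
```

Call:
carry_out --pt "-0.01 -0.013 0 0 0 0" --pt "0 0 0 0 0 0"

```text
time: 12.08
ee_pos: [0.6191, 0.1599, 0.0786]
eef_rot: [-0.506, 0.863, 0.0, -0.001]
ft_force: [-6.3, 1.0, 4.1]
width: 0.0393
grip_force: 40.0
```

Call:
carry_out --pt "-0.01 -0.013 0 0 0 0" --pt "0 0 0 0 0 0"

```text
time: 12.32
ee_pos: [0.6193, 0.16, 0.0785]
eef_rot: [-0.506, 0.863, 0.0, -0.001]
ft_force: [-8.9, -0.1, 5.8]
width: 0.0391
grip_force: 40.0
```

Call:
carry_out --pt "-0.01 -0.013 0 0 0 0" --pt "0 0 0 0 0 0"

```text
time: 12.58
ee_pos: [0.6194, 0.16, 0.0785]
eef_rot: [-0.506, 0.863, 0.001, -0.002]
ft_force: [-11.7, -0.1, 8.1]
width: 0.0393
grip_force: 40.0
```

Call:
carry_out --pt "-0.01 -0.013 0 0 0 0" --pt "0 0 0 0 0 0" --pt "0 0 0 0 0 0"

```text
time: 12.95
ee_pos: [0.6195, 0.16, 0.0785]
eef_rot: [-0.506, 0.863, 0.001, -0.002]
ft_force: [-14.9, -1.6, 8.8]
width: 0.0391
grip_force: 40.0
```

```bash
python3 st.py
python3 - <<'E'
from h import *
c=cam('side'); save(c,'s2.png'); im=cv2.resize(c['pixels'][180:300,270:400,::-1],None,fx=5,fy=5,interpolation=cv2.INTER_CUBIC);cv2.imwrite('pics/s2c.png',im)
E
```

```text
12.95 [0.6195 0.16   0.0785] [ 0.46  0.83 -1.18  1.54  0.78  1.31  1.82] yaw -119.2 f [-14.9  -1.6   8.8] m [-0.19  3.21 -0.03] w 0.03905244953446728 40.004146015271544
clamp x in tool [-0.606 -0.795 -0.005] push F -14.96 along 0.6358579726354862 tilt [-0.004 -0.001 -1.   ]
```

View pics/s2c.png

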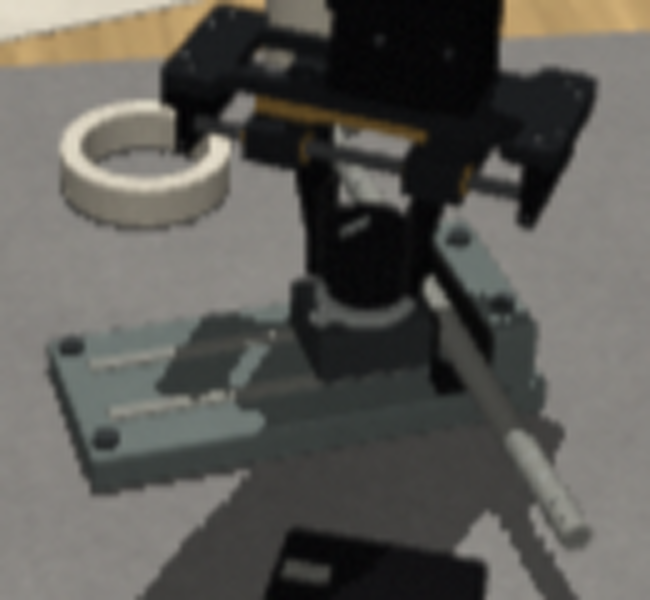

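The side crop shows the shaft against the fixed jaw and the movable jaw against the shaft, at about (430,330). The push is about 15 N, of which roughly 9 N reaches the shaft. Now I'll tighten.

Call:
carry_out --pt "0.008 0.01 0 0 0 0.75" --pt "0 0 0 0 0 0.75"

```text
time: 13.25
ee_pos: [0.6194, 0.16, 0.0785]
eef_rot: [-0.411, 0.912, 0.0, -0.002]
ft_force: [-11.6, -0.3, 6.9]
width: 0.0388
grip_force: 40.0
```

```bash
python3 st.py
```

```text
13.25 [0.6194 0.16   0.0785] [ 0.45  0.81 -1.14  1.54  0.75  1.29  1.62] yaw -131.4 f [-11.6  -0.3   6.9] m [0.04 2.64 0.08] w 0.03881050560696075 39.99958341009915
clamp x in tool [-0.761 -0.649 -0.004] push F -11.49 along 0.6357738286243458 tilt [-0.003 -0.001 -1.   ]
```

Call:
carry_out --pt "0 0 0 0 0 0.75" --pt "0 0 0 0 0 0.75"

```text
time: 13.5
ee_pos: [0.6194, 0.1601, 0.0785]
eef_rot: [-0.314, 0.95, 0.0, -0.002]
ft_force: [-11.1, -0.5, 6.6]
width: 0.0394
grip_force: 40.0
```

```bash
python3 st.py
```

```text
13.5 [0.6194 0.1601 0.0785] [ 0.43  0.78 -1.11  1.54  0.72  1.27  1.43] yaw -143.4 f [-11.1  -0.5   6.6] m [0.03 2.66 0.1 ] w 0.039389175462705484 39.998635025694966
clamp x in tool [-0.879 -0.477 -0.004] push F -11.11 along 0.6357671762132786 tilt [-0.004 -0.001 -1.   ]
```

Call:
carry_out --pt "0 0 0 0 0 0.75" --pt "0 0 0 0 0 0.75"

```text
time: 13.75
ee_pos: [0.6194, 0.1601, 0.0785]
eef_rot: [-0.213, 0.977, -0.0, -0.002]
ft_force: [-11.6, -1.0, 7.6]
width: 0.0397
grip_force: 40.0
```

```bash
python3 st.py
```

```text
13.75 [0.6194 0.1601 0.0785] [ 0.42  0.76 -1.08  1.54  0.69  1.26  1.24] yaw -155.4 f [-11.6  -1.    7.6] m [0.02 2.62 0.05] w 0.039656373777683586 39.99724290333688
clamp x in tool [-0.959 -0.283 -0.004] push F -11.61 along 0.6357400256653615 tilt [-0.004 -0.001 -1.   ]
```

Call:
carry_out --pt "0 0 0 0 0 0.75" --pt "0 0 0 0 0 0.75"

```text
time: 14.0
ee_pos: [0.6194, 0.1601, 0.0785]
eef_rot: [-0.11, 0.994, -0.0, -0.002]
ft_force: [-11.6, -0.9, 6.9]
width: 0.0394
grip_force: 40.0
```

```bash
python3 st.py
```

```text
14.0 [0.6194 0.1601 0.0785] [ 0.4   0.74 -1.04  1.55  0.66  1.24  1.04] yaw -167.4 f [-11.6  -0.9   6.9] m [-0.02  2.54  0.4 ] w 0.039408459603499105 39.994854871183634
clamp x in tool [-0.997 -0.078 -0.004] push F -11.61 along 0.6357335655044489 tilt [-0.003 -0.001 -1.   ]
```

Call:
carry_out --pt "0 0 0 0 0 0.75" --pt "0 0 0 0 0 0.75"

```text
time: 14.25
ee_pos: [0.6194, 0.1602, 0.0785]
eef_rot: [-0.005, 1.0, -0.0, -0.002]
ft_force: [-11.5, 0.1, 5.5]
width: 0.0389
grip_force: 40.0
```

```bash
python3 st.py
```

```text
14.25 [0.6194 0.1602 0.0785] [ 0.38  0.72 -1.    1.55  0.63  1.23  0.85] yaw -179.4 f [-11.5   0.1   5.5] m [-0.    2.57 -0.09] w 0.03892342236401733 39.99349535442889
clamp x in tool [-0.991  0.131 -0.004] push F -11.38 along 0.635751633575557 tilt [-0.004 -0.001 -1.   ]
```

Call:
carry_out --pt "0 0 0 0 0 0.75" --pt "0 0 0 0 0 0.75"

```text
time: 14.5
ee_pos: [0.6194, 0.1601, 0.0785]
eef_rot: [0.1, 0.995, -0.001, -0.002]
ft_force: [-12.5, -0.9, 6.9]
width: 0.0393
grip_force: 40.0
```

```bash
python3 st.py
```

```text
14.5 [0.6194 0.1601 0.0785] [ 0.36  0.7  -0.97  1.55  0.6   1.22  0.66] yaw 168.6 f [-12.5  -0.9   6.9] m [-0.1   2.56  0.26] w 0.039252531093132995 39.992403807118535
clamp x in tool [-0.942  0.334 -0.004] push F -12.53 along 0.6357606856687451 tilt [-0.004 -0.001 -1.   ]
```

Call:
carry_out --pt "0 0 0 0 0 0.75" --pt "0 0 0 0 0 0.75"

```text
time: 14.75
ee_pos: [0.6194, 0.1602, 0.0785]
eef_rot: [0.203, 0.979, -0.001, -0.002]
ft_force: [-11.7, 0.1, 7.4]
width: 0.039
grip_force: 40.0
```

```bash
python3 st.py
```

```text
14.75 [0.6194 0.1602 0.0785] [ 0.34  0.68 -0.93  1.55  0.57  1.2   0.47] yaw 156.6 f [-11.7   0.1   7.4] m [-0.02  2.53  0.18] w 0.03902130678048712 39.992010444402695
clamp x in tool [-0.853  0.523 -0.004] push F -11.58 along 0.6357495229699852 tilt [-0.003 -0.001 -1.   ]
```

Call:
carry_out --pt "0 0 0 0 0 0.4" --pt "0 0 0 0 0 0"

```text
time: 15.0
ee_pos: [0.6194, 0.1602, 0.0785]
eef_rot: [0.229, 0.973, -0.001, -0.002]
ft_force: [-11.6, 0.3, 7.3]
width: 0.039
grip_force: 40.0
```

```bash
python3 st.py|head -1
```

```text
15.0 [0.6194 0.1602 0.0785] [ 0.33  0.68 -0.92  1.55  0.56  1.2   0.42] yaw 153.5 f [-11.6   0.3   7.3] m [0.06 2.49 0.06] w 0.0390473630565732 39.995207330212
```

Call:
carry_out --pt "0 0 0 0 0 0.4" --pt "0 0 0 0 0 0"

```text
time: 15.25
ee_pos: [0.6193, 0.1602, 0.0785]
eef_rot: [0.256, 0.967, -0.001, -0.002]
ft_force: [-11.5, -0.6, 7.7]
width: 0.0391
grip_force: 40.0
```

```bash
python3 st.py|head -1
python3 - <<'E'
from h import *
for n in('side','top'):
    c=cam(n); a=c['pixels'][215:260,315:360] if n=='side' else c['pixels'][200:270,265:335]
    cv2.imwrite(f'pics/{n}3.png',cv2.resize(a[:,:,::-1],(560,560),interpolation=cv2.INTER_CUBIC))
a,b=[cv2.imread(f'pics/{n}3.png') for n in('side','top')]
cv2.imwrite('pics/b3.png',cv2.resize(np.hstack([a,b]),(800,400)))
E
```

```text
15.25 [0.6193 0.1602 0.0785] [ 0.32  0.68 -0.91  1.55  0.56  1.2   0.37] yaw 150.3 f [-11.5  -0.6   7.7] m [0.04 2.63 0.02] w 0.039069727977737216 39.99515136703849
```

View pics/b3.png

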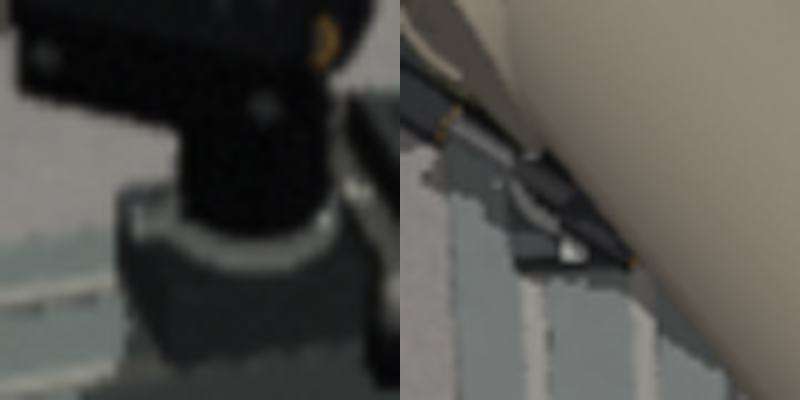

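The second torque drop has passed: 0.18, then 0.06, then 0.02 N m. The flange tab shows at about (570,250) in the right half of the picture. I'll turn 5° more to seat the click, then check the tab's angle.

Call:
carry_out --pt "0 0 0 0 0 0.6" --pt "0 0 0 0 0 0" --pt "0 0 0 0 0 0"

```text
time: 15.72
ee_pos: [0.6194, 0.1602, 0.0785]
eef_rot: [0.296, 0.955, -0.001, -0.002]
ft_force: [-11.8, 0.1, 7.9]
width: 0.0391
grip_force: 40.0
```

```bash
python3 st.py|head -1
python3 - <<'E'
from h import *
c=dict(np.load('top0.npz')); 
a=lambda d:np.degrees(np.arctan2(d[1],d[0])).round(1)
for h in(.046,.05,.054):
    p=ray(c,304,257.8,h)[:2]-[.5857,.1545]; q=ray(c,294.8,243.75,h)[:2]-[.6194,.1602]
    print(h,'tab0',a(p),np.hypot(*p),'tab now',a(q),np.hypot(*q))
E
```

```text
15.725 [0.6194 0.1602 0.0785] [ 0.31  0.67 -0.89  1.55  0.54  1.19  0.29] yaw 145.6 f [-11.8   0.1   7.9] m [0.06 2.55 0.02] w 0.039127750211561035 39.99462137930095
0.046 tab0 -144.5 0.029279335703544934 tab now -177.2 0.029424509908920884
0.05 tab0 -145.1 0.03007783979307699 tab now -176.7 0.03038457718494489
0.054 tab0 -145.7 0.03087950302505478 tab now -176.3 0.03134646833018369
```

Relative to the tab, the knob has turned about 63°, so two clicks are in. I'll ease off the push, open the fingers and retreat straight up.

Call:
carry_out --pt "0.008 -0.007 0 0 0 0" --pt "0 0 0 0 0 0" --pt "0 0 0 0 0 0"

```text
time: 16.1
ee_pos: [0.6193, 0.1602, 0.0785]
eef_rot: [0.296, 0.955, -0.001, -0.001]
ft_force: [-9.1, 0.5, 6.1]
width: 0.0393
grip_force: 40.0
```

Call:
carry_out --pt "0 0 0 0 0 0" --pt "0 0 0 0 0 0" --pt "0 0 0 0 0 0" --pt "0 0 0 0 0 0" --pt "0 0 0 0 0 0" --fingers 87

```text
time: 16.73
ee_pos: [0.621, 0.1595, 0.0785]
eef_rot: [0.297, 0.955, -0.0, 0.0]
ft_force: [0.0, -0.2, -0.4]
width: 0.0808
grip_force: 0.0
```

Call:
carry_out --pt "0 0 -0.25 0 0 0" --pt "0 0 -0.5 0 0 0" --pt "0 0 -0.5 0 0 0" --pt "0 0 -0.5 0 0 0" --pt "0 0 -0.5 0 0 0" --pt "0 0 -0.5 0 0 0" --pt "0 0 -0.5 0 0 0" --pt "0 0 -0.5 0 0 0" --pt "0 0 0 0 0 0" --pt "0 0 0 0 0 0"

```text
time: 17.98
ee_pos: [0.6207, 0.1593, 0.2278]
eef_rot: [0.297, 0.955, -0.0, -0.0]
ft_force: [-0.3, -0.3, 0.1]
width: 0.087
grip_force: 0.0
```

```bash
python3 st.py
python3 - <<'E'
from h import *
c=cam('wrist'); save(c,'w4.png'); P=cloud(c); np.savez('w4.npz',P=P,px=c['pixels'])
E
```

```text
17.975 [0.6207 0.1593 0.2278] [ 0.34  0.54 -0.96  1.39  0.44  1.44  0.36] yaw 145.5 f [-0.3 -0.3  0.1] m [ 0.07 -0.07 -0.02] w 0.08703497420199617 0.0
clamp x in tool [-0.736  0.677 -0.001] push F -0.32 along 0.6369960043582935 tilt [-0.001 -0.    -1.   ]
```

View pics/w4.png

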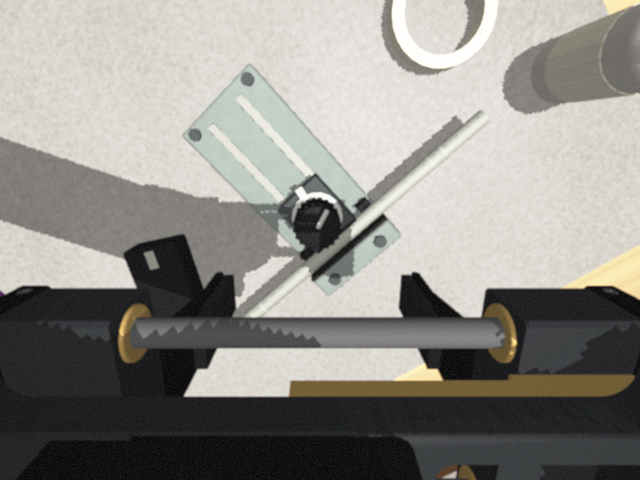

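The picture shows the jaw on the shaft, the tab at (300,193), and the rib at about (325,213) on the knob centred at (318,222), which puts it clockwise of the tab. Now the angle.

Run:
```python
from h import *
d=np.load('w4.npz'); P=d['P']; px=d['px'].astype(int); z=P[...,2]; v,u=np.mgrid[0:480,0:640]
near=(abs(u-318)<35)&(abs(v-220)<35)
k=near&(z>.09)&(z<.103); c=(P[k].min(0)+P[k].max(0))/2
r_=k&(px.min(-1)>90)
t=near&(z>.04)&(z<.062)&(px.min(-1)>200)&(v<203)&(u<312)
a=lambda w:np.degrees(np.arctan2(w[1],w[0])).round(1)
rb=P[r_]; tb=P[t].mean(0); print('knob',c,np.ptp(P[k],axis=0),'along',c@[.99,.141,0],'rib',r_.sum(),a(rb.mean(0)-c),'line',cv2.fitLine(rb[:,:2].astype(np.float32),2,0,.01,.01).ravel(),'tab',t.sum(),a(tb-c),tb)
```

```text
knob [0.61885052 0.15932444 0.09503167] [0.04185936 0.04183633 0.00998385] along 0.6351267638780239 rib 126 126.3 line [ 0.18678588 -0.98240066  0.6149519   0.1646412 ] tab 134 176.4 [0.5932623  0.16091581 0.05537456]
```

```bash
python3 -c "
from bench import r
print(r.close_job())"
```

```text
the job is handed in; nothing more can be done
None
```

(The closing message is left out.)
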